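# Stir the draw balls at the kiosk counter

### The job

Customers are about to draw lots at the kiosk: take the wooden stirring stick out of its white cup and, with its foot kept low near the bottom of the metal pot, stir the wooden balls several times round in wide circles, about half-way between the pot's middle and its wall, so that the big ball is shifted from its place. Leave the big ball in the pot, and stand the stick back in its cup, foot down, and let go.

Things in the scene. Friction and masses are not known exactly. Their poses are not given: they have to be found in the camera images.
- stick_mid (a point): Middle, on the axis, of the plain wooden stirring stick standing in the white cup: 200 mm tall, a flat-bottomed foot 30 mm in diameter and 30 mm high, then a round shaft of 20 mm diameter to the flat top. The point is 100 mm above the foot's underside; z runs up the stick. Loose, 70 g. Grip the upper 60 mm, from above, at any yaw.
- stand: White plastic cup with a grey band, fixed, that holds the stick: outside diameter 60 mm, inside 52 mm, 90 mm tall, inner floor 6 mm above the counter. Origin: centre of its underside, on the counter; z up. It stands to the left or right of the pot; on the other side is a slightly wider grey pen cup with thin pens, which is not it.
- pot: Bare-metal round pot, fixed, open-topped: outside diameter 200 mm, wall 5 mm, 80 mm tall, flat inner floor 6 mm above its underside. Origin: centre of the underside, on the counter; axes parallel to the world's. On its floor lie 8 loose wooden balls (7 of 26 mm, one big) in a ring 48 mm from the middle; a disc 54 mm wide in the middle starts clear. They roll at a light push.
- big_ball_center (a point): Centre of the big wooden ball, 34 mm in diameter, 18 g, lying in the ring of smaller balls (26 mm) on the pot's floor; its centre is 23 mm above the counter.
Not all that is in view belongs to the job. There is more than one size of the stand; the job needs the larger. There is more than one size of the part that bears stick_mid; the job needs the smaller.

How it is judged (in metres and radians):
On the way, in this order (a step that is already met when the one before it is completed fails the run):
1. the stick has been lifted clear of its cup (z of stick_mid in the frame of stand above 0.19 m), for 0.04 s.
2. stirring: the stick, its foot no more than 25 mm above the pot's floor, is on the far (+x) side of the pot's middle by 20 mm or more (z of stick_mid in the frame of pot below 0.131 m and horizontal distance between stick_mid and pot below 0.09 m and angle between stick_mid's own z axis and vertical below 0.6 rad and x of stick_mid in the frame of pot above 0.02 m), for 0.04 s.
3. then, still low in the pot, on the near (-x) side by 20 mm or more (z of stick_mid in the frame of pot below 0.131 m and horizontal distance between stick_mid and pot below 0.09 m and angle between stick_mid's own z axis and vertical below 0.6 rad and x of stick_mid in the frame of pot below -0.02 m), for 0.04 s.
4. then, still low in the pot, on the left (+y) side by 20 mm or more, within 18 mm of the middle in x (z of stick_mid in the frame of pot below 0.131 m and horizontal distance between stick_mid and pot below 0.09 m and angle between stick_mid's own z axis and vertical below 0.6 rad and y of stick_mid in the frame of pot above 0.02 m and x of stick_mid in the frame of pot between -0.018 and 0.018 m), for 0.04 s.
5. then, still low in the pot, on the right (-y) side by 20 mm or more, within 18 mm of the middle in x, and the big ball is at least 15 mm from its first place (z of stick_mid in the frame of pot below 0.131 m and horizontal distance between stick_mid and pot below 0.09 m and angle between stick_mid's own z axis and vertical below 0.6 rad and y of stick_mid in the frame of pot below -0.02 m and x of stick_mid in the frame of pot between -0.018 and 0.018 m and distance of big_ball_center from where it was at the start of the episode above 0.015 m), for 0.04 s.
At the end, for the whole second after the job is handed in: The stick stands released in its cup, foot down on its floor: its middle within 12 mm of resting height and 35 mm of the cup's axis, leaning under 20 degrees. The big ball is in the pot: centre within 95 mm of its axis and under 70 mm above its underside (horizontal distance between stick_mid and stand below 0.035 m and z of stick_mid in the frame of stand between 0.09 and 0.118 m and angle between stick_mid's own z axis and vertical below 0.36 rad and horizontal distance between big_ball_center and pot below 0.095 m and z of big_ball_center in the frame of pot below 0.07 m); the robot touches nothing.
It also fails if it takes over 72 s, if anything falls off the work surface, if the arm or the gripper's body presses on something with over 40 N, if the wrist force passes 120 N, or if a joint passes its speed limit or range.

### The arm

A 6-joint arm with a two-finger parallel gripper is mounted at the origin on the work surface. World frame = base frame: x ahead of the robot, y to its left, z up, the work surface at z = 0. Lengths are in mm, angles in rad, forces in N, time in s.
With the tool pointing down it reaches from about 275 to 1000 mm from the base axis. Payload 8.4 kg.
Tool frame: the origin (TCP) lies midway between the tips of the shut fingers; the grasp point (between the pads) lies 19 mm behind it; z points along the fingers, y is the line along which they close (so a half turn about z gives the same grasp; the last joint's range is limited). The gripper opens to 85 mm and grips with 20 to 120 N. Pads are 22 mm wide; open, the fingers measure 114 mm over their backs; the gripper's body (76 mm by 85 mm) begins 54 mm behind the grasp point. The pads swing forward as they close: fully open they stand 13 mm farther back than shut.
Start: joints at [1.134, 0.353, 1.633, -0, 1.155, -0.002], TCP at [263.267, 566.849, 231.281] pointing down, gripper open.
Joint ranges: [-2.63, 2.63], [-0.92, 2.1], [0.06, 2.66], [-1.3, 4.44], [0, 2.69], [-3.02, 3.02]. Speed limits (rad/s): [2.22, 2.22, 2.79, 3.14, 3.14, 3.14].

### API

Orientations are given as [roll, pitch, yaw] about the fixed x, y, z axes, in that order (R = Rz(yaw) Ry(pitch) Rx(roll)).
In Python, from rig import monitor, imaging, r gives the robot as it stands.
- The arm moves only by the tool drive_tool, never from a script. Its argument "plan" is a list of rows, each an object of numbers: "x", "y", "z": the shift along the tool's x, y, z in units of 50 mm (1.0 is 50 mm); "ax", "ay", "az": the turn, a rotation vector about the tool's x, y, z in units of 6 degrees (1.0 is 6 degrees); "hand": the finger opening in mm, from 0 to 85.4. In form: [{"x": .., "y": .., "z": .., "ax": .., "ay": .., "az": .., "hand": ..}, ...]. A call has 1 to 8 rows; each row is the pose to reach, as a shift and turn from the pose commanded when the call began, along the tool's axes at that moment; what a row does not reach only later rows make up. A row lasts 1/10 s, in which the tool goes at most 50 mm and 8.59 degrees, less where a joint would pass 70% of its speed; a pose out of reach is approached as far as the arm can. A call with a gripper value outside its range is refused whole. The fingers move at their own pace and stop on an object; "grip_force" is the grip in N (left out, the last holds). Time passes only in rows, so rows that repeat a pose let the fingers close. It gives the time, the measured TCP pose, the force, the opening and the grip force at its end, in the units of the state.
- monitor.sense(): the state, without advancing time (a new reading comes with each control period).
- imaging.grab_frame(name): name is "side" or "top"; returns the picture (420x560x3 uint8, red, green, blue); there is no depth.
- imaging.camera_info(name): a dict with "mtx" (3x3 intrinsics, pixels), "R" (3x3) and "t" (3): a world point X has camera coordinates R X + t. Camera axes: x right, y down, z forward; pixel columns grow to the right and rows downward; lengths in mm; the calibration is good to about 2 mm. A picture is of the moment at which its call begins. camera_info takes no time and is no camera call.
- r.sign_off(): hands the job in; it is judged then, once.
The state is a dict: "clock": time; "qpos": joint angles; "qvel": joint speeds; "joint_efforts": joint torques, N m; "eef_pos": TCP position; "tcp_rot": TCP orientation; "contact_force": force on the tool from outside, world axes, zero at the start; "wrist_torque": the same for the moment, N m; "opening": opening from 0.0 (shut) to 1.0 (fully open); "grasp_force": force on a finger pad.
Only numpy, scipy, OpenCV 4.12 (cv2) and the standard library are available. Lean on these libraries where they do the work, as an engineer would, in place of code of your own. Each camera call takes 0.05 s, during which the arm holds its last target. There are 200 camera calls.

## Working session

There is one attempt and no reset: what is moved stays moved. The work goes in short steps, Python scripts to look and compute and a tool call to move; the robot and the scene stay as the last step left them, time stands still between calls to the robot, and variables do not carry over. Pictures are saved under pics/ and viewed, at most 10 in all, crops included, and the job is handed in when it is done.

Besides the shell and the picture viewer there is one more tool, called after "Emit:" as a command line: name --argument value ..., lists and objects as JSON in quotes. drive_tool: Moves the arm, as the interface text tells. Its arguments: {"type":"object","properties":{"plan":{"type":"array","items":{"type":"object","properties":{"x":{"type":"number"},"y":{"type":"number"},"z":{"type":"number"},"ax":{"type":"number"},"ay":{"type":"number"},"az":{"type":"number"},"hand":{"type":"number"}}}},"grip_force":{"type":"number"}},"required":["plan"]}

```bash
mkdir -p pics
python3 - <<'E'
from rig import monitor, imaging, r
import cv2,numpy as np
for n in("side","top"):
    f=imaging.grab_frame(n); cv2.imwrite(f"pics/{n}0.png",f[:,:,::-1]); i=imaging.camera_info(n)
    print(n,np.round(i["mtx"],1).tolist(),np.round(i["R"],3).tolist(),np.round(i["t"]).tolist())
s=monitor.sense();print(s["clock"],s["eef_pos"],s["tcp_rot"],s["opening"])
E
```

```text
side [[383.7, 0.0, 285.7], [0.0, 383.7, 211.7], [0.0, 0.0, 1.0]] [[0.907, -0.422, 0.009], [-0.286, -0.631, -0.721], [0.31, 0.651, -0.693]] [-551.0, 258.0, 702.0]
top [[433.2, 0.0, 285.0], [0.0, 433.2, 210.5], [0.0, 0.0, 1.0]] [[-0.022, -0.999, 0.026], [-0.987, 0.017, -0.16], [0.16, -0.029, -0.987]] [6.0, 597.0, 867.0]
0.1 [263.07238639 566.44686042 230.61507414] [-3.14030026e+00  9.39196309e-06  2.70680660e+00] 1.0043367666129954
```

View pics/side0.png

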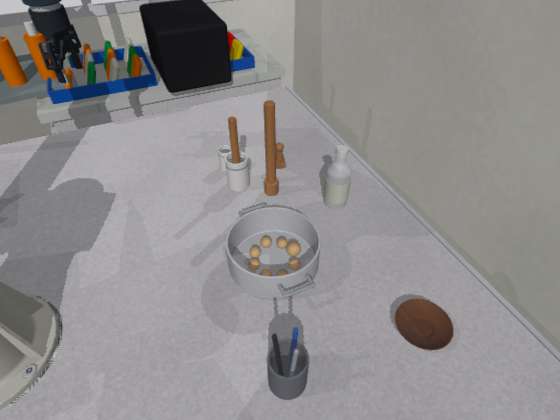

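View pics/top0.png

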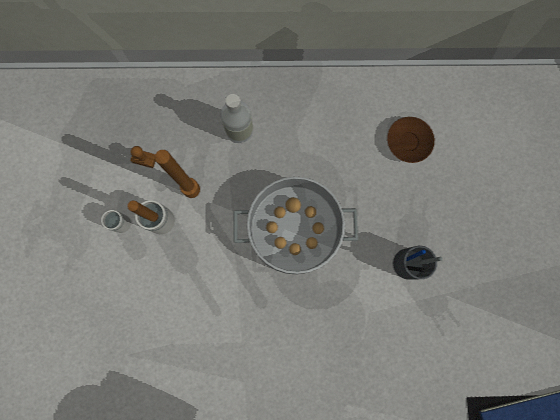

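Side view: the stick in the white cup with a grey band is at px (237,160). The taller loose stick at (270,150) and the small cup at (225,155) are decoys. The pot is at (273,250) and the pen cup at (288,370).
Top view: candidates for the cup are (151,215), which is larger and holds the stick, and (112,221), which is smaller and empty. Candidates for the stick are the top at (133,206), which is the shorter one in the cup, and the taller one at (163,158)–(192,190). I choose cup (151,215) and its stick. The pot's rim is at (296,225) and the big ball at (293,205).

```bash
cat > h.py <<'E'
import numpy as np,cv2
from rig import monitor, imaging, r
def proj(n,X):
    i=imaging.camera_info(n);c=np.array(i["mtx"])@(np.array(i["R"])@np.array(X,float)+np.array(i["t"]));return c[:2]/c[2]
def ray(n,p,z):
    i=imaging.camera_info(n);R=np.array(i["R"]);o=-R.T@np.array(i["t"])
    d=R.T@np.linalg.inv(i["mtx"])@np.array([*p,1.]);return o+d*(z-o[2])/d[2]
E
python3 - <<'E'
from h import *
for n,roi in(("top",(95,140,210,235)),("side",(200,90,300,205))):
    f=cv2.imread(f"pics/{n}0.png");h=cv2.cvtColor(f,cv2.COLOR_BGR2HSV)
    m=cv2.inRange(h,(3,110,40),(20,255,255));x0,y0,x1,y1=roi
    k,l,st,c=cv2.connectedComponentsWithStats(m)
    for j in range(1,k):
        if st[j,4]>25 and x0<c[j,0]<x1 and y0<c[j,1]<y1:
            pts=np.argwhere(l==j)[:,::-1].astype(np.int32); q=cv2.minAreaRect(pts); print(n,st[j],np.round(c[j],1),np.round(cv2.boxPoints(q)).tolist())
    if n=="top":
        for j in range(1,k):
            if 10<st[j,4]<400 and 255<c[j,0]<335 and 190<c[j,1]<265: print("ball",st[j,4],np.round(c[j],1),np.round(ray("top",c[j],19)))
    cv2.imwrite(f"pics/{n}c.png",cv2.resize(f[y0:y1,x0:x1],None,fx=5,fy=5,interpolation=cv2.INTER_CUBIC))
a=cv2.imread("pics/topc.png");b=cv2.imread("pics/sidec.png");print(a.shape,b.shape)
b=cv2.resize(b,None,fx=a.shape[0]/b.shape[0],fy=a.shape[0]/b.shape[0])
o=np.hstack([a,b]);s=min(800/o.shape[1],600/o.shape[0]);print(s,a.shape[1]*s);cv2.imwrite("pics/crop.png",cv2.resize(o,None,fx=s,fy=s))
print("pot rim rays",ray("top",(296,225),80),ray("side",(273,242),80))
print("cup",ray("top",(151,215),90),ray("side",(237.5,158),90)); print("sticktop",ray("top",(133,206),206),ray("side",(233,120),206))
E
```

```text
top [ 131  146   69   52 1174] [166.5 168.5] [[126.0, 158.0], [141.0, 134.0], [208.0, 177.0], [194.0, 200.0]]
top [128 201  30  21 311] [142.1 210.6] [[126.0, 208.0], [131.0, 199.0], [159.0, 213.0], [155.0, 222.0]]
ball 159 [292.7 204.6] [615. -24.  19.]
ball 90 [279.5 211.9] [599.   5.  19.]
ball 88 [310.4 211.5] [599. -63.  19.]
ball 88 [271.5 226.8] [567.  23.  19.]
ball 92 [317.8 227.9] [563. -77.  19.]
ball 96 [280.  242.2] [533.   5.  19.]
ball 89 [311.4 242.7] [531. -63.  19.]
ball 92 [294.6 248.7] [519. -26.  19.]
side [ 264  101   21   95 1126] [271.7 150.2] [[264.0, 101.0], [284.0, 101.0], [284.0, 195.0], [264.0, 195.0]]
side [229 117  11  46 305] [233.8 139.7] [[228.0, 117.0], [235.0, 117.0], [239.0, 162.0], [233.0, 163.0]]
(475, 575, 3) (575, 500, 3)
0.8097165991902834 465.58704453441294
pot rim rays [562.15755389 -26.93203835  80.        ] [560.99039442 -36.35299021  80.        ]
cup [586.30707654 262.58217269  90.        ] [589.91860791 258.52884143  90.        ]
sticktop [584.43874336 261.33383929 206.        ] [585.38220583 250.5240823  206.        ]
```

View pics/crop.png

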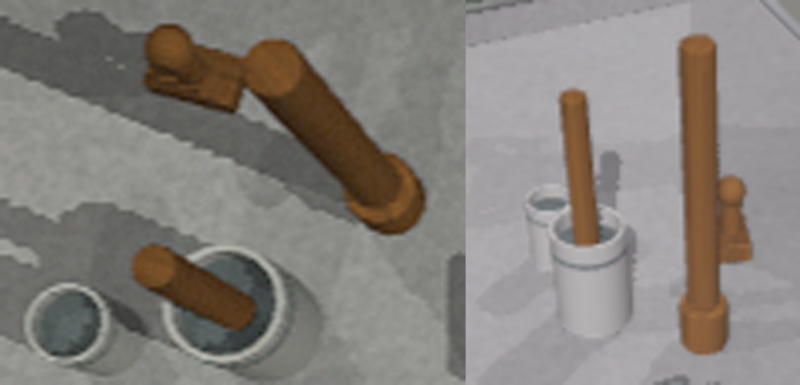

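The crop confirms it: the wider cup, with rim centre about (150,215), holds the thinner, shorter stick. Its cap is at top px (133,205) and side px (232,119). I'll refine these points across the two views and check the neighbours' clearance.

Run:
```python
from h import *
from scipy.optimize import least_squares
def tri(a,b): return least_squares(lambda X:np.r_[proj("top",X)-a,proj("side",X)-b],[580,250,100]).x
print("cup",tri((149.8,215.3),(236.9,159.4)),ray("top",(149.8,215.3),90),ray("side",(236.9,159.4),90))
print("stick",tri((133,205.2),(232.4,119)),ray("top",(133,205.2),206))
print("tall top",tri((162.5,157),(269.5,104)),"foot",ray("top",(191,188),25),ray("side",(271.5,192),0))
print("peg top",tri((137,152),(279.5,146)))
f=cv2.imread("pics/top0.png");e=cv2.Canny(f,60,150)
c=cv2.HoughCircles(cv2.GaussianBlur(cv2.cvtColor(f,6),(3,3),0),cv2.HOUGH_GRADIENT,1,30,param1=120,param2=25,minRadius=40,maxRadius=60);print(c)
for q in (c[0] if c is not None else []): print(ray("top",q[:2],80))
```

```text
cup [588.60900518 267.77074059  79.29806365] [585.74379219 264.93977386  90.        ] [586.45166295 253.42203412  90.        ]
stick [587.02011097 262.74628103 201.57567318] [585.84456951 261.38149194 206.        ]
tall top [657.10158803 199.66834922 256.17001035] foot [654.31770671 196.25356339  25.        ] [656.58169526 195.46042502   0.        ]
peg top [727.13927503 303.69074518  60.30564008]
[[[295.5 224.5  45.9]]]
[563.19795808 -25.94328831  80.        ]
```

Emit:
drive_tool --plan '[{"x": -0.4,"y": -0.13},{"x": -1.0,"y": -0.33},{"x": -1.7,"y": -0.57},{"x": -2.4,"y": -0.8},{"x": -3.1,"y": -1.03},{"x": -3.7,"y": -1.23},{"x": -4.1,"y": -1.37},{"x": -4.2,"y": -1.4}]' --grip_force 40

```text
invalid input
```

Emit:
drive_tool --plan '[{"x": -0.4,"y": -0.13},{"x": -1.0,"y": -0.33},{"x": -1.7,"y": -0.57},{"x": -2.4,"y": -0.8},{"x": -3.1,"y": -1.03},{"x": -3.7,"y": -1.23},{"x": -4.1,"y": -1.37},{"x": -4.23,"y": -1.41}]'

```text
invalid input
```

Run:
```python
from h import *
s=monitor.sense();print(s["clock"],s["eef_pos"],s["tcp_rot"],s["contact_force"])
o=[cv2.resize(imaging.grab_frame(n)[y:y+130,x:x+130,::-1],(400,400)) for n,x,y in(("top",80,130),("side",175,70))]
cv2.imwrite("pics/a1.png",np.hstack(o))
```

```text
0.1 [263.07238639 566.44686042 230.61507414] [-3.14030026e+00  9.39196309e-06  2.70680660e+00] [0.28120173 0.51557946 0.80783657]
```

View pics/a1.png

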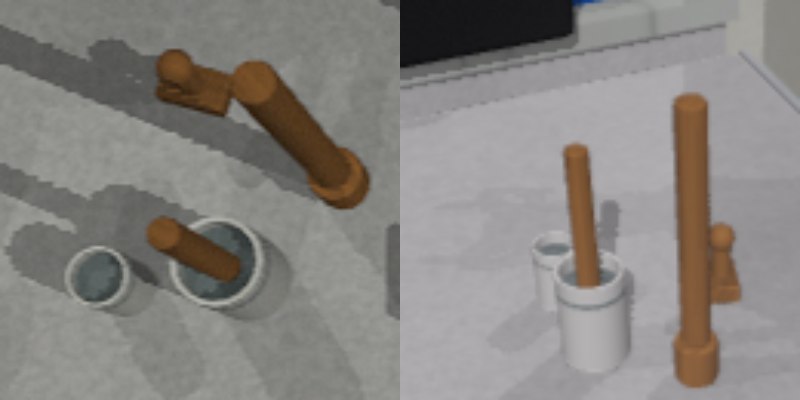

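The picture is unchanged because the moves were refused. I'll give all the keys in every row.

Emit:
drive_tool --plan '[{"x": -0.4,"y": -0.13,"z": 0,"ax": 0,"ay": 0,"az": 0,"hand": 85},{"x": -1.0,"y": -0.33,"z": 0,"ax": 0,"ay": 0,"az": 0,"hand": 85},{"x": -1.7,"y": -0.57,"z": 0,"ax": 0,"ay": 0,"az": 0,"hand": 85},{"x": -2.4,"y": -0.8,"z": 0,"ax": 0,"ay": 0,"az": 0,"hand": 85},{"x": -3.1,"y": -1.03,"z": 0,"ax": 0,"ay": 0,"az": 0,"hand": 85},{"x": -3.7,"y": -1.23,"z": 0,"ax": 0,"ay": 0,"az": 0,"hand": 85},{"x": -4.1,"y": -1.37,"z": 0,"ax": 0,"ay": 0,"az": 0,"hand": 85},{"x": -4.2,"y": -1.4,"z": 0,"ax": 0,"ay": 0,"az": 0,"hand": 85}]' --grip_force 40

```text
clock: 1.0
eef_pos: [425.6, 413.3, 231.2]
tcp_rot: [-3.141, 0.0, 2.705]
contact_force: [0.5, 0.1, 0.2]
opening: 0.996
grasp_force: 0.0
```

Emit:
drive_tool --plan '[{"x": -0.4,"y": -0.13,"z": 0,"ax": 0,"ay": 0,"az": 0,"hand": 85},{"x": -1.0,"y": -0.33,"z": 0,"ax": 0,"ay": 0,"az": 0,"hand": 85},{"x": -1.7,"y": -0.57,"z": 0,"ax": 0,"ay": 0,"az": 0,"hand": 85},{"x": -2.4,"y": -0.8,"z": 0,"ax": 0,"ay": 0,"az": 0,"hand": 85},{"x": -3.1,"y": -1.03,"z": 0,"ax": 0,"ay": 0,"az": 0,"hand": 85},{"x": -3.7,"y": -1.23,"z": 0,"ax": 0,"ay": 0,"az": 0,"hand": 85},{"x": -4.2,"y": -1.4,"z": 0,"ax": 0,"ay": 0,"az": 0,"hand": 85},{"x": -4.2,"y": -1.4,"z": 0,"ax": 0,"ay": 0,"az": 0,"hand": 85}]'

```text
clock: 1.8
eef_pos: [586.9, 261.5, 231.0]
tcp_rot: [-3.141, 0.001, 2.705]
contact_force: [-1.2, 0.4, -0.5]
opening: 0.995
grasp_force: 0.0
```

Run:
```python
from h import *
s=monitor.sense();print(s["clock"],s["eef_pos"],s["tcp_rot"],s["contact_force"])
o=[cv2.resize(imaging.grab_frame(n)[y:y+130,x:x+130,::-1],(400,400)) for n,x,y in(("top",80,130),("side",175,70))]
cv2.imwrite("pics/a2.png",np.hstack(o))
```

```text
1.8 [586.92727509 261.47792861 231.04030811] [-3.14149758e+00  6.69467837e-04  2.70463669e+00] [-1.17091222  0.38842531 -0.47418584]
```

View pics/a2.png

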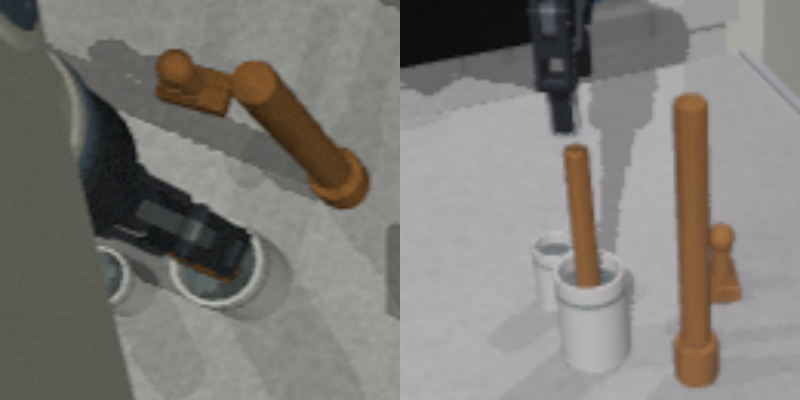

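The picture shows the open fingers above the stick. In the side view the fingertip is at about (358/575 crop), with the stick cap a few px to its right. I'll compare this lateral offset with the projection.

Run:
```python
from h import *
k=130/400
print("seen finger tip",175+(565-400)*k,70+130*k,"seen stick cap",175+(577-400)*k,70+151*k)
for z in(206,231,244): print(z,proj("side",[587,261.5,z]),proj("top",[587,261.5,z]))
f=imaging.grab_frame("side");h=cv2.cvtColor(f,cv2.COLOR_RGB2HSV)
m=cv2.inRange(h,(3,110,40),(20,255,255))
for y in(119,122,128,135,145): 
    x=np.where(m[y,222:245])[0]+222;print(y,x.min(),x.max())
g=f[:,:,0].astype(int)
for y in(98,101,104,107,110): print(y,g[y,218:250].tolist())
```

```text
seen finger tip 228.625 112.25 seen stick cap 232.525 119.075
206 [232.11046598 117.65907555] [132.95371166 204.54361997]
231 [231.17080112 108.09782476] [128.17511013 201.94829974]
244 [230.66764164 102.97809102] [125.55941476 200.52768179]
119 229 235
122 229 235
128 230 236
135 230 236
145 232 237
98 [92, 55, 38, 39, 40, 40, 39, 39, 40, 36, 37, 38, 32, 44, 154, 170, 176, 178, 148, 134, 134, 134, 134, 134, 134, 135, 135, 135, 135, 134, 134, 135]
101 [173, 172, 173, 147, 103, 51, 28, 27, 28, 29, 28, 26, 79, 87, 140, 167, 174, 175, 170, 145, 135, 135, 135, 136, 136, 136, 135, 135, 135, 134, 135, 136]
104 [173, 174, 174, 174, 147, 90, 47, 37, 38, 39, 39, 37, 98, 128, 130, 165, 174, 174, 147, 136, 136, 136, 135, 135, 135, 135, 136, 135, 134, 134, 135, 135]
107 [170, 171, 172, 173, 159, 122, 66, 40, 39, 39, 40, 39, 57, 123, 129, 166, 174, 174, 146, 131, 132, 133, 134, 134, 133, 133, 133, 134, 134, 135, 135, 136]
110 [173, 173, 172, 172, 165, 141, 80, 39, 37, 38, 40, 38, 35, 120, 122, 143, 168, 172, 168, 142, 133, 134, 134, 135, 136, 137, 138, 137, 135, 134, 135, 135]
```

The expected cap projection (232.1,117.7) agrees with the one seen (232.3,119), so I'll descend and grip.

Emit:
drive_tool --plan '[{"x": 0,"y": 0,"z": 0.2,"ax": 0,"ay": 0,"az": 0,"hand": 85},{"x": 0,"y": 0,"z": 0.5,"ax": 0,"ay": 0,"az": 0,"hand": 85},{"x": 0,"y": 0,"z": 0.9,"ax": 0,"ay": 0,"az": 0,"hand": 85},{"x": 0,"y": 0,"z": 1.25,"ax": 0,"ay": 0,"az": 0,"hand": 85},{"x": 0,"y": 0,"z": 1.5,"ax": 0,"ay": 0,"az": 0,"hand": 85},{"x": 0,"y": 0,"z": 1.6,"ax": 0,"ay": 0,"az": 0,"hand": 60},{"x": 0,"y": 0,"z": 1.6,"ax": 0,"ay": 0,"az": 0,"hand": 30},{"x": 0,"y": 0,"z": 1.6,"ax": 0,"ay": 0,"az": 0,"hand": 10}]' --grip_force 40

```text
clock: 2.75
eef_pos: [585.5, 263.2, 151.7]
tcp_rot: [3.141, 0.0, 2.707]
contact_force: [0.2, 0.8, -0.2]
opening: 0.512
grasp_force: 0.0
```

Emit:
drive_tool --plan '[{"x": 0,"y": 0,"z": 0,"ax": 0,"ay": 0,"az": 0,"hand": 5},{"x": 0,"y": 0,"z": 0,"ax": 0,"ay": 0,"az": 0,"hand": 5},{"x": 0,"y": 0,"z": 0,"ax": 0,"ay": 0,"az": 0,"hand": 5},{"x": 0,"y": 0,"z": 0,"ax": 0,"ay": 0,"az": 0,"hand": 5}]' --grip_force 60

```text
clock: 3.15
eef_pos: [585.9, 263.1, 152.3]
tcp_rot: [3.14, 0.001, 2.707]
contact_force: [-0.4, -1.5, 6.0]
opening: 0.218
grasp_force: 58.9
```

Emit:
drive_tool --plan '[{"x": 0,"y": 0,"z": -0.1,"ax": 0,"ay": 0,"az": 0,"hand": 5},{"x": 0,"y": 0,"z": -0.4,"ax": 0,"ay": 0,"az": 0,"hand": 5},{"x": 0,"y": 0,"z": -0.9,"ax": 0,"ay": 0,"az": 0,"hand": 5},{"x": 0,"y": 0,"z": -1.4,"ax": 0,"ay": 0,"az": 0,"hand": 5},{"x": 0,"y": 0,"z": -1.9,"ax": 0,"ay": 0,"az": 0,"hand": 5},{"x": 0,"y": 0,"z": -2.3,"ax": 0,"ay": 0,"az": 0,"hand": 5},{"x": 0,"y": 0,"z": -2.6,"ax": 0,"ay": 0,"az": 0,"hand": 5},{"x": 0,"y": 0,"z": -2.6,"ax": 0,"ay": 0,"az": 0,"hand": 5}]'

```text
clock: 3.95
eef_pos: [586.2, 263.4, 284.2]
tcp_rot: [3.138, 0.003, 2.707]
contact_force: [0.8, -0.4, -1.1]
opening: 0.216
grasp_force: 58.6
```

Run:
```python
from h import *
s=monitor.sense();p=s["eef_pos"];print(s["clock"],p,s["tcp_rot"],s["contact_force"])
f=imaging.grab_frame("side");h=cv2.cvtColor(f,cv2.COLOR_RGB2HSV)
m=cv2.inRange(h,(3,110,40),(20,255,255));m[:,255:]=0;m[:60]=0
y,x=np.where(m)
for yy in range(y.min(),y.max()+1,5): q=x[y==yy];print(yy,q.min(),q.max()) if len(q) else 0
for z in(p[2]-146,p[2]-20):print(proj("side",[p[0],p[1],z]))
cv2.imwrite("pics/lift.png",cv2.resize(f[20:220,150:350,::-1],(600,600)))
```

```text
3.95 [586.2406743  263.43430266 284.24200743] [3.13838879e+00 2.78627824e-03 2.70682086e+00] [ 0.81265266 -0.36067322 -1.13506628]
60 0 140
65 0 141
70 1 140
75 3 139
80 6 108
85 9 71
95 226 233
100 227 233
105 227 234
110 228 234
115 228 235
120 229 235
125 229 236
130 230 237
135 229 238
140 230 239
[233.93936052 141.50884856]
[229.26701187  94.49144688]
```

View pics/lift.png

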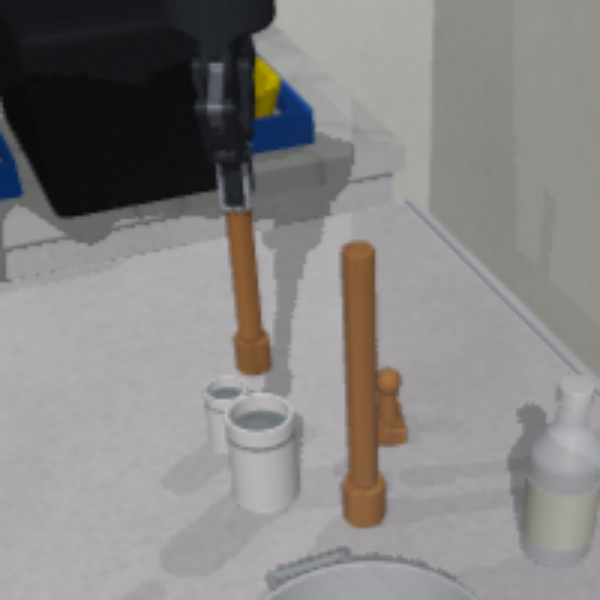

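The stick is lifted clear and hangs straight, with its foot at (250,355 in the crop), above the cup. Next I go to above the pot's middle, (566,-27).

Emit:
drive_tool --plan '[{"x": -0.12,"y": -0.32,"z": 0,"ax": 0,"ay": 0,"az": 0,"hand": 5},{"x": -0.38,"y": -1.0,"z": 0,"ax": 0,"ay": 0,"az": 0,"hand": 5},{"x": -0.75,"y": -1.95,"z": 0,"ax": 0,"ay": 0,"az": 0,"hand": 5},{"x": -1.12,"y": -2.92,"z": 0,"ax": 0,"ay": 0,"az": 0,"hand": 5},{"x": -1.5,"y": -3.9,"z": 0,"ax": 0,"ay": 0,"az": 0,"hand": 5},{"x": -1.85,"y": -4.82,"z": 0,"ax": 0,"ay": 0,"az": 0,"hand": 5},{"x": -2.08,"y": -5.43,"z": 0,"ax": 0,"ay": 0,"az": 0,"hand": 5},{"x": -2.08,"y": -5.43,"z": 0,"ax": 0,"ay": 0,"az": 0,"hand": 5}]'

```text
clock: 4.8
eef_pos: [563.4, -32.0, 279.9]
tcp_rot: [-3.139, -0.002, 2.703]
contact_force: [0.3, 0.1, -1.0]
opening: 0.218
grasp_force: 58.8
```

Emit:
drive_tool --plan '[{"x": 0,"y": 0,"z": 0.2,"ax": 0,"ay": 0,"az": 0,"hand": 5},{"x": 0,"y": 0,"z": 0.6,"ax": 0,"ay": 0,"az": 0,"hand": 5},{"x": 0,"y": 0,"z": 1.0,"ax": 0,"ay": 0,"az": 0,"hand": 5},{"x": 0,"y": 0,"z": 1.0,"ax": 0,"ay": 0,"az": 0,"hand": 5}]'

```text
clock: 5.2
eef_pos: [562.7, -25.9, 227.5]
tcp_rot: [-3.139, -0.006, 2.708]
contact_force: [-0.2, -0.1, -0.7]
opening: 0.218
grasp_force: 58.8
```

Run:
```python
from h import *
s=monitor.sense();p=s["eef_pos"];print(s["clock"],p,s["tcp_rot"],s["contact_force"])
f=imaging.grab_frame("side");g=imaging.grab_frame("top")
print(proj("side",[566,-27,80]),proj("side",[*p[:2],p[2]-146]))
cv2.imwrite("pics/pot.png",np.hstack([cv2.resize(f[170:320,200:350,::-1],(400,400)),cv2.resize(g[150:300,220:370,::-1],(400,400))]))
```

```text
5.2 [562.7193249  -25.91836139 227.4715093 ] [-3.1393941  -0.00607925  2.70811214] [-0.19121346 -0.09807767 -0.70299195]
[273.40549916 238.21219206] [271.75174537 237.8715658 ]
```

View pics/pot.png

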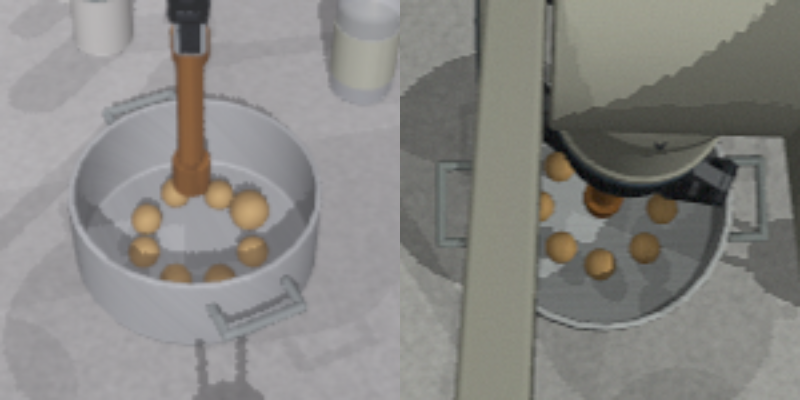

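The foot hangs over the pot's middle: side crop (191,185) against the rim centre (195,189). The big ball is at (250,210). I'll descend and stir.

Emit:
drive_tool --plan '[{"x": -0.06,"y": 0,"z": 0.2,"ax": 0,"ay": 0,"az": 0,"hand": 5},{"x": -0.06,"y": 0,"z": 0.5,"ax": 0,"ay": 0,"az": 0,"hand": 5},{"x": -0.06,"y": 0,"z": 0.8,"ax": 0,"ay": 0,"az": 0,"hand": 5},{"x": -0.06,"y": 0,"z": 1.1,"ax": 0,"ay": 0,"az": 0,"hand": 5},{"x": -0.06,"y": 0,"z": 1.3,"ax": 0,"ay": 0,"az": 0,"hand": 5},{"x": -0.06,"y": 0,"z": 1.36,"ax": 0,"ay": 0,"az": 0,"hand": 5},{"x": -0.06,"y": 0,"z": 1.36,"ax": 0,"ay": 0,"az": 0,"hand": 5}]'

```text
clock: 6.0
eef_pos: [568.0, -28.3, 163.2]
tcp_rot: [-3.142, -0.0, 2.707]
contact_force: [-0.9, -0.4, -0.4]
opening: 0.221
grasp_force: 58.8
```

Emit:
drive_tool --plan '[{"x": -0.1,"y": 0.05,"z": 0,"ax": 0,"ay": 0,"az": 0,"hand": 5},{"x": -0.25,"y": 0.12,"z": 0,"ax": 0,"ay": 0,"az": 0,"hand": 5},{"x": -0.4,"y": 0.19,"z": 0,"ax": 0,"ay": 0,"az": 0,"hand": 5},{"x": -0.55,"y": 0.25,"z": 0,"ax": 0,"ay": 0,"az": 0,"hand": 5},{"x": -0.7,"y": 0.32,"z": 0,"ax": 0,"ay": 0,"az": 0,"hand": 5},{"x": -0.76,"y": 0.35,"z": 0,"ax": 0,"ay": 0,"az": 0,"hand": 5},{"x": -0.76,"y": 0.35,"z": 0,"ax": 0,"ay": 0,"az": 0,"hand": 5}]'

```text
clock: 6.7
eef_pos: [609.9, -28.5, 163.0]
tcp_rot: [-3.141, -0.001, 2.707]
contact_force: [-0.1, -0.4, -0.4]
opening: 0.218
grasp_force: 58.8
```

Emit:
drive_tool --plan '[{"x": 0.19,"y": 0.27,"z": 0.06,"ax": 0,"ay": 0,"az": 0,"hand": 5},{"x": 0.47,"y": 0.44,"z": 0.06,"ax": 0,"ay": 0,"az": 0,"hand": 5},{"x": 0.8,"y": 0.49,"z": 0.06,"ax": 0,"ay": 0,"az": 0,"hand": 5},{"x": 1.12,"y": 0.41,"z": 0.06,"ax": 0,"ay": 0,"az": 0,"hand": 5},{"x": 1.38,"y": 0.21,"z": 0.06,"ax": 0,"ay": 0,"az": 0,"hand": 5},{"x": 1.55,"y": -0.06,"z": 0.06,"ax": 0,"ay": 0,"az": 0,"hand": 5},{"x": 1.6,"y": -0.39,"z": 0.06,"ax": 0,"ay": 0,"az": 0,"hand": 5},{"x": 1.52,"y": -0.71,"z": 0.06,"ax": 0,"ay": 0,"az": 0,"hand": 5}]'

```text
clock: 7.5
eef_pos: [524.5, -29.2, 160.4]
tcp_rot: [-3.141, -0.0, 2.708]
contact_force: [1.0, -0.1, -1.8]
opening: 0.216
grasp_force: 58.8
```

Emit:
drive_tool --plan '[{"x": -0.19,"y": -0.27,"z": 0,"ax": 0,"ay": 0,"az": 0,"hand": 5},{"x": -0.47,"y": -0.44,"z": 0,"ax": 0,"ay": 0,"az": 0,"hand": 5},{"x": -0.8,"y": -0.49,"z": 0,"ax": 0,"ay": 0,"az": 0,"hand": 5},{"x": -1.12,"y": -0.41,"z": 0,"ax": 0,"ay": 0,"az": 0,"hand": 5},{"x": -1.38,"y": -0.21,"z": 0,"ax": 0,"ay": 0,"az": 0,"hand": 5},{"x": -1.55,"y": 0.06,"z": 0,"ax": 0,"ay": 0,"az": 0,"hand": 5},{"x": -1.6,"y": 0.39,"z": 0,"ax": 0,"ay": 0,"az": 0,"hand": 5},{"x": -1.52,"y": 0.71,"z": 0,"ax": 0,"ay": 0,"az": 0,"hand": 5}]'

```text
clock: 8.3
eef_pos: [610.6, -27.5, 160.1]
tcp_rot: [3.141, 0.0, 2.706]
contact_force: [0.3, 0.3, -1.5]
opening: 0.216
grasp_force: 58.8
```

Emit:
drive_tool --plan '[{"x": 0.19,"y": 0.27,"z": 0,"ax": 0,"ay": 0,"az": 0,"hand": 5},{"x": 0.47,"y": 0.44,"z": 0,"ax": 0,"ay": 0,"az": 0,"hand": 5},{"x": 0.8,"y": 0.49,"z": 0,"ax": 0,"ay": 0,"az": 0,"hand": 5},{"x": 1.12,"y": 0.41,"z": 0,"ax": 0,"ay": 0,"az": 0,"hand": 5},{"x": 1.38,"y": 0.21,"z": 0,"ax": 0,"ay": 0,"az": 0,"hand": 5},{"x": 1.55,"y": -0.06,"z": 0,"ax": 0,"ay": 0,"az": 0,"hand": 5},{"x": 1.6,"y": -0.39,"z": 0,"ax": 0,"ay": 0,"az": 0,"hand": 5},{"x": 1.52,"y": -0.71,"z": 0,"ax": 0,"ay": 0,"az": 0,"hand": 5}]'

```text
clock: 9.1
eef_pos: [524.3, -29.3, 160.4]
tcp_rot: [-3.141, -0.0, 2.708]
contact_force: [-0.2, 0.3, -0.6]
opening: 0.216
grasp_force: 58.8
```

Emit:
drive_tool --plan '[{"x": -0.19,"y": -0.27,"z": 0,"ax": 0,"ay": 0,"az": 0,"hand": 5},{"x": -0.47,"y": -0.44,"z": 0,"ax": 0,"ay": 0,"az": 0,"hand": 5},{"x": -0.8,"y": -0.49,"z": 0,"ax": 0,"ay": 0,"az": 0,"hand": 5},{"x": -1.12,"y": -0.41,"z": 0,"ax": 0,"ay": 0,"az": 0,"hand": 5},{"x": -1.38,"y": -0.21,"z": 0,"ax": 0,"ay": 0,"az": 0,"hand": 5},{"x": -1.55,"y": 0.06,"z": 0,"ax": 0,"ay": 0,"az": 0,"hand": 5},{"x": -1.6,"y": 0.39,"z": 0,"ax": 0,"ay": 0,"az": 0,"hand": 5},{"x": -1.52,"y": 0.71,"z": 0,"ax": 0,"ay": 0,"az": 0,"hand": 5}]'

```text
clock: 9.9
eef_pos: [610.6, -27.5, 160.1]
tcp_rot: [3.141, 0.0, 2.706]
contact_force: [0.2, 0.3, -0.3]
opening: 0.22
grasp_force: 58.8
```

Run:
```python
from h import *
s=monitor.sense();p=s["eef_pos"];print(s["clock"],p,s["tcp_rot"],s["contact_force"])
f=imaging.grab_frame("side");g=imaging.grab_frame("top")
print(proj("side",[*p[:2],p[2]-146]))
cv2.imwrite("pics/stir.png",np.hstack([cv2.resize(f[170:320,200:350,::-1],(400,400)),cv2.resize(g[150:300,220:370,::-1],(400,400))]))
```

```text
9.9 [610.59807048 -27.5181467  160.12309518] [3.14144112e+00 1.35494173e-04 2.70634701e+00] [ 0.18746643  0.29158316 -0.27218906]
[292.04970192 251.98698044]
```

View pics/stir.png

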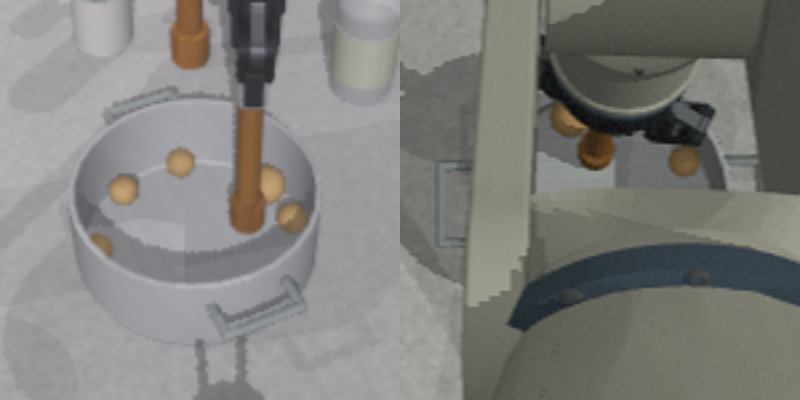

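The stick is tracking in the pot. The big ball is now at side crop (270,184) and top crop (568,118), about 30 mm from its first place. I'll do one more full circuit.

Emit:
drive_tool --plan '[{"x": 0.19,"y": 0.27,"z": 0,"ax": 0,"ay": 0,"az": 0,"hand": 5},{"x": 0.47,"y": 0.44,"z": 0,"ax": 0,"ay": 0,"az": 0,"hand": 5},{"x": 0.8,"y": 0.49,"z": 0,"ax": 0,"ay": 0,"az": 0,"hand": 5},{"x": 1.12,"y": 0.41,"z": 0,"ax": 0,"ay": 0,"az": 0,"hand": 5},{"x": 1.38,"y": 0.21,"z": 0,"ax": 0,"ay": 0,"az": 0,"hand": 5},{"x": 1.55,"y": -0.06,"z": 0,"ax": 0,"ay": 0,"az": 0,"hand": 5},{"x": 1.6,"y": -0.39,"z": 0,"ax": 0,"ay": 0,"az": 0,"hand": 5},{"x": 1.52,"y": -0.71,"z": 0,"ax": 0,"ay": 0,"az": 0,"hand": 5}]'

```text
clock: 10.8
eef_pos: [524.5, -29.3, 160.4]
tcp_rot: [-3.141, -0.0, 2.707]
contact_force: [-0.5, 0.7, -1.2]
opening: 0.223
grasp_force: 58.8
```

Emit:
drive_tool --plan '[{"x": -0.19,"y": -0.27,"z": 0,"ax": 0,"ay": 0,"az": 0,"hand": 5},{"x": -0.47,"y": -0.44,"z": 0,"ax": 0,"ay": 0,"az": 0,"hand": 5},{"x": -0.8,"y": -0.49,"z": 0,"ax": 0,"ay": 0,"az": 0,"hand": 5},{"x": -1.12,"y": -0.41,"z": 0,"ax": 0,"ay": 0,"az": 0,"hand": 5},{"x": -1.12,"y": -0.41,"z": 0,"ax": 0,"ay": 0,"az": 0,"hand": 5}]'

```text
clock: 11.3
eef_pos: [570.3, -72.2, 160.5]
tcp_rot: [3.141, 0.002, 2.706]
contact_force: [-0.6, 0.7, -0.6]
opening: 0.217
grasp_force: 58.8
```

Run:
```python
from h import *
s=monitor.sense();p=s["eef_pos"];print(s["clock"],p)
f=imaging.grab_frame("side");h=cv2.cvtColor(f,cv2.COLOR_RGB2HSV)
m=cv2.inRange(h,(3,110,40),(20,255,255));m[:200]=0;m[300:]=0
k,l,st,c=cv2.connectedComponentsWithStats(m)
for j in range(1,k):
    if st[j,4]>15 and 220<c[j,0]<330: print(st[j],np.round(ray("side",c[j],20)))
```

```text
11.3 [570.28102354 -72.23358287 160.50433604]
[278 232  14  43 401] [591. -30.  20.]
```

Run:
```python
from h import *
f=imaging.grab_frame("side");h=cv2.cvtColor(f,cv2.COLOR_RGB2HSV)
m=cv2.inRange(h,(3,60,60),(25,255,255));m[:200]=0;m[300:]=0
k,l,st,c=cv2.connectedComponentsWithStats(m)
for j in range(1,k):
    if st[j,4]>15 and 220<c[j,0]<330: print(st[j],np.round(c[j]),np.round(ray("side",c[j],20)))
cv2.imwrite("pics/end.png",cv2.resize(f[170:320,200:350,::-1],(400,400)))
```

```text
[263 226  10  10  83] [267. 231.] [584.  51.  20.]
[277 232  14  44 463] [284. 254.] [588. -30.  20.]
[293 232  14  14 160] [299. 239.] [641.  -3.  20.]
[241 236  11  11  93] [246. 241.] [527.  42.  20.]
[304 246  11  11  95] [309. 251.] [644. -46.  20.]
[234 258   8   8  37] [238. 261.] [490.  -6.  20.]
```

View pics/end.png

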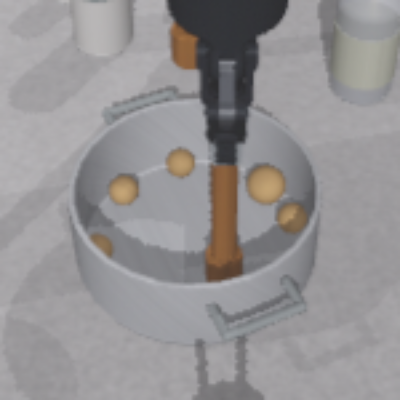

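The big ball is at side crop (267,184), which is world (641,-3) and about 33 mm from its start at (615,-24). It is still in the pot. I'll lift the stick out and return it.

Emit:
drive_tool --plan '[{"x": 0,"y": 0,"z": -0.2,"ax": 0,"ay": 0,"az": 0,"hand": 5},{"x": 0,"y": 0,"z": -0.6,"ax": 0,"ay": 0,"az": 0,"hand": 5},{"x": 0,"y": 0,"z": -1.1,"ax": 0,"ay": 0,"az": 0,"hand": 5},{"x": 0,"y": 0,"z": -1.6,"ax": 0,"ay": 0,"az": 0,"hand": 5},{"x": 0,"y": 0,"z": -2.1,"ax": 0,"ay": 0,"az": 0,"hand": 5},{"x": 0,"y": 0,"z": -2.4,"ax": 0,"ay": 0,"az": 0,"hand": 5},{"x": 0,"y": 0,"z": -2.48,"ax": 0,"ay": 0,"az": 0,"hand": 5},{"x": 0,"y": 0,"z": -2.48,"ax": 0,"ay": 0,"az": 0,"hand": 5}]'

```text
clock: 12.2
eef_pos: [567.8, -70.7, 285.0]
tcp_rot: [3.141, 0.001, 2.707]
contact_force: [0.6, -0.2, -0.8]
opening: 0.218
grasp_force: 58.8
```

Emit:
drive_tool --plan '[{"x": 0.2,"y": 0.5,"z": 0,"ax": 0,"ay": 0,"az": 0,"hand": 5},{"x": 0.5,"y": 1.2,"z": 0,"ax": 0,"ay": 0,"az": 0,"hand": 5},{"x": 0.85,"y": 2.1,"z": 0,"ax": 0,"ay": 0,"az": 0,"hand": 5},{"x": 1.2,"y": 3.0,"z": 0,"ax": 0,"ay": 0,"az": 0,"hand": 5},{"x": 1.55,"y": 3.85,"z": 0,"ax": 0,"ay": 0,"az": 0,"hand": 5},{"x": 1.9,"y": 4.7,"z": 0,"ax": 0,"ay": 0,"az": 0,"hand": 5},{"x": 2.2,"y": 5.4,"z": 0,"ax": 0,"ay": 0,"az": 0,"hand": 5},{"x": 2.45,"y": 6.0,"z": 0,"ax": 0,"ay": 0,"az": 0,"hand": 5}]'

```text
clock: 13.0
eef_pos: [582.2, 254.9, 282.7]
tcp_rot: [-3.14, -0.002, 2.708]
contact_force: [0.3, 0.2, -0.3]
opening: 0.215
grasp_force: 58.9
```

Emit:
drive_tool --plan '[{"x": 0.08,"y": 0.2,"z": 0,"ax": 0,"ay": 0,"az": 0,"hand": 5},{"x": 0.08,"y": 0.2,"z": 0,"ax": 0,"ay": 0,"az": 0,"hand": 5},{"x": 0.08,"y": 0.2,"z": 0,"ax": 0,"ay": 0,"az": 0,"hand": 5}]'

```text
clock: 13.3
eef_pos: [583.4, 262.6, 283.4]
tcp_rot: [-3.14, -0.001, 2.707]
contact_force: [0.1, 0.0, -0.1]
opening: 0.214
grasp_force: 58.9
```

Emit:
drive_tool --plan '[{"x": -0.03,"y": 0.05,"z": 0.2,"ax": 0,"ay": 0,"az": 0,"hand": 5},{"x": -0.03,"y": 0.05,"z": 0.6,"ax": 0,"ay": 0,"az": 0,"hand": 5},{"x": -0.03,"y": 0.05,"z": 1.0,"ax": 0,"ay": 0,"az": 0,"hand": 5},{"x": -0.03,"y": 0.05,"z": 1.4,"ax": 0,"ay": 0,"az": 0,"hand": 5},{"x": -0.03,"y": 0.05,"z": 1.8,"ax": 0,"ay": 0,"az": 0,"hand": 5},{"x": -0.03,"y": 0.05,"z": 2.2,"ax": 0,"ay": 0,"az": 0,"hand": 5},{"x": -0.03,"y": 0.05,"z": 2.45,"ax": 0,"ay": 0,"az": 0,"hand": 5},{"x": -0.03,"y": 0.05,"z": 2.5,"ax": 0,"ay": 0,"az": 0,"hand": 5}]'

```text
clock: 14.1
eef_pos: [585.4, 263.9, 157.3]
tcp_rot: [-3.139, -0.002, 2.706]
contact_force: [-0.1, 0.3, -0.7]
opening: 0.215
grasp_force: 58.9
```

Emit:
drive_tool --plan '[{"x": 0,"y": 0,"z": 0.03,"ax": 0,"ay": 0,"az": 0,"hand": 5},{"x": 0,"y": 0,"z": 0.07,"ax": 0,"ay": 0,"az": 0,"hand": 5},{"x": 0,"y": 0,"z": 0.07,"ax": 0,"ay": 0,"az": 0,"hand": 5}]'

```text
clock: 14.4
eef_pos: [586.6, 265.3, 156.4]
tcp_rot: [3.141, 0.001, 2.707]
contact_force: [-0.5, 0.6, -0.5]
opening: 0.224
grasp_force: 58.9
```

Emit:
drive_tool --plan '[{"x": 0,"y": 0,"z": 0.02,"ax": 0,"ay": 0,"az": 0,"hand": 5},{"x": 0,"y": 0,"z": 0.05,"ax": 0,"ay": 0,"az": 0,"hand": 5},{"x": 0,"y": 0,"z": 0.05,"ax": 0,"ay": 0,"az": 0,"hand": 5}]' --grip_force 25

```text
clock: 14.7
eef_pos: [586.2, 265.3, 153.3]
tcp_rot: [3.142, 0.0, 2.707]
contact_force: [-0.4, 0.5, -0.9]
opening: 0.222
grasp_force: 58.9
```

Emit:
drive_tool --plan '[{"x": 0,"y": 0,"z": 0,"ax": 0,"ay": 0,"az": 0,"hand": 22},{"x": 0,"y": 0,"z": 0,"ax": 0,"ay": 0,"az": 0,"hand": 28},{"x": 0,"y": 0,"z": 0,"ax": 0,"ay": 0,"az": 0,"hand": 40},{"x": 0,"y": 0,"z": 0,"ax": 0,"ay": 0,"az": 0,"hand": 60},{"x": 0,"y": 0,"z": 0,"ax": 0,"ay": 0,"az": 0,"hand": 85},{"x": 0,"y": 0,"z": 0,"ax": 0,"ay": 0,"az": 0,"hand": 85},{"x": 0,"y": 0,"z": 0,"ax": 0,"ay": 0,"az": 0,"hand": 85},{"x": 0,"y": 0,"z": 0,"ax": 0,"ay": 0,"az": 0,"hand": 85}]'

```text
clock: 15.5
eef_pos: [586.3, 265.2, 153.3]
tcp_rot: [3.142, 0.0, 2.707]
contact_force: [0.6, -0.0, 0.1]
opening: 0.996
grasp_force: 0.0
```

Emit:
drive_tool --plan '[{"x": 0,"y": 0,"z": -0.1,"ax": 0,"ay": 0,"az": 0,"hand": 85},{"x": 0,"y": 0,"z": -0.4,"ax": 0,"ay": 0,"az": 0,"hand": 85},{"x": 0,"y": 0,"z": -0.9,"ax": 0,"ay": 0,"az": 0,"hand": 85},{"x": 0,"y": 0,"z": -1.4,"ax": 0,"ay": 0,"az": 0,"hand": 85},{"x": 0,"y": 0,"z": -1.9,"ax": 0,"ay": 0,"az": 0,"hand": 85},{"x": 0,"y": 0,"z": -2.3,"ax": 0,"ay": 0,"az": 0,"hand": 85},{"x": 0,"y": 0,"z": -2.5,"ax": 0,"ay": 0,"az": 0,"hand": 85},{"x": 0,"y": 0,"z": -2.5,"ax": 0,"ay": 0,"az": 0,"hand": 85}]'

```text
clock: 16.3
eef_pos: [587.1, 265.6, 280.6]
tcp_rot: [3.139, 0.002, 2.707]
contact_force: [0.2, -0.5, -0.4]
opening: 0.996
grasp_force: 0.0
```

Run:
```python
from h import *
s=monitor.sense();print(s["clock"],s["eef_pos"],s["contact_force"])
f=imaging.grab_frame("side")
cv2.imwrite("pics/fin.png",cv2.resize(f[60:310,150:350,::-1],(480,600)))
```

```text
16.3 [587.05409815 265.56576517 280.59413432] [ 0.17095843 -0.50062621 -0.43085348]
```

View pics/fin.png

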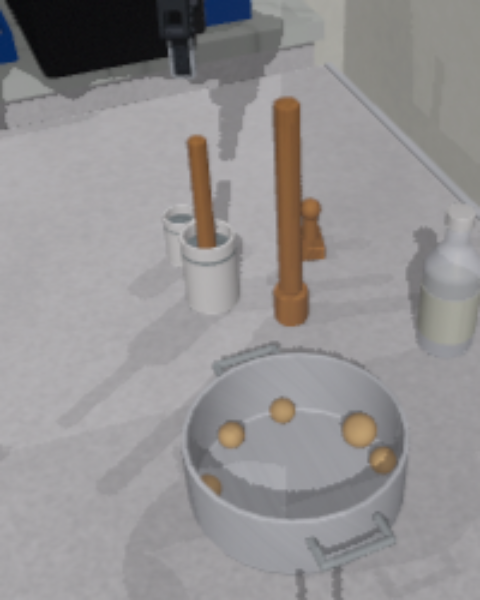

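The stick stands in its cup at (203,200) and the gripper is clear above it. The big ball, at (359,430), is in the pot. I'll hand the job in.

```bash
python3 -c "
from rig import r
print(r.sign_off())"
```

```text
the job is handed in; nothing more can be done
None
```

Job handed in: I stirred the balls about two and three-quarter times round, the big ball moved about 33 mm and is still in the pot, and the stick stands released in its white cup; sign-off returned no verdict.

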